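# Catch the falling glazed lid and lower it shut

### The arm

A 6-joint arm with a two-finger parallel gripper is mounted at the origin on the work surface. World frame = base frame: x ahead of the robot, y to its left, z up, the work surface at z = 0. Lengths are in m, angles in rad, forces in N, time in s.
With the tool pointing down it reaches from about 0.375 to 0.9 m from the base axis. Payload 3.1 kg.
Tool frame: the origin (TCP) lies at the very end of the fingers, on their centre line; the grasp point (between the pads) lies 19 mm behind it; z points along the fingers, y is the direction in which the jaws open and shut (so a half turn about z gives the same grasp; the last joint's range is limited). The gripper opens to 85 mm and grips with 20 to 120 N. Pads are 22 mm wide; open, the fingers measure 114 mm over their backs; the gripper's body (76 mm by 85 mm) begins 54 mm behind the grasp point. The pads swing forward as they close: fully open they stand 13 mm farther back than shut.
Start: joints at [-1.49, 0.527, 1.433, -0, 1.181, -0.178], TCP at [0.16, -0.604, 0.231] pointing down, gripper open.
Joint ranges: [-3.08, 3.08], [-0.75, 2.2], [0.22, 2.44], [-1.43, 4.57], [0, 2.65], [-2.85, 2.85]. Speed limits (rad/s): [2.79, 2.79, 3.14, 3.14, 3.14, 3.14].

### API

Orientations are given as a unit quaternion [x, y, z, w].
In Python, from station import manip gives the robot as it stands. The module is installed in compiled form; this text tells all that it offers.
- The arm moves only by the tool send_rows, never from a script. Its argument "commands" is a list of rows, each an object with "delta_pos": the shift along the world's x, y, z in cm, a list of three; "yaw": the turn about the world's z in rad. A call has 1 to 10 rows; each row shifts and turns the pose as measured when the row begins; what a row does not reach is not made up. A row lasts 1/8 s, in which the tool goes at most 62.5 mm and 10.7 degrees, less where a joint would pass 70% of its speed; a pose out of reach is approached as far as the arm can. A call is refused whole if a number of a shift passes 6.25 or a number of a turn 0.188, either way. A call with a gripper value outside its range is refused whole. "grip" is the closure, from -1 (fully open) to 1 (shut), set as the call begins (left out, the last holds). The fingers move at their own pace and stop on an object; "force" is the grip in N (left out, the last holds). Time passes only in rows, so rows that do not move let the fingers close. It gives the time, the measured TCP pose, the force and the opening at its end, in the units of the state.
- manip.sense(): the state, without advancing time (a new reading comes with each control period).
- manip.snapshot(name): name is "scene" or "top"; returns the picture (384x512x3 uint8, blue, green, red); there is no depth.
- manip.get_calibration(name): a dict with "fx", "fy", "cx", "cy" (pixels), "dist_coeffs" ([k1, k2, p1, p2, k3] as OpenCV has them; the pictures are not rectified), "world_to_cam" (4x4, takes a point from world to camera coordinates). Camera axes: x right, y down, z forward; pixel columns grow to the right and rows downward; lengths in m; the calibration is good to about 2 mm. A picture is of the moment at which its call begins. get_calibration takes no time and is no camera call.
- manip.sign_off(): hands the job in, once; it reports no verdict.
The state is a dict: "t": time; "q": joint angles; "qd": joint speeds; "tau": joint torques, N m; "tcp_pos": TCP position; "tool_rot": TCP orientation; "force": force on the tool from outside, world axes, zero at the start; "ft_torque": the same for the moment, N m; "finger_gap": opening from 0.0 (shut) to 1.0 (fully open).
Only numpy, scipy, OpenCV 4.12 (cv2) and the standard library are available. Lean on these libraries where they do the work, as an engineer would, in place of code of your own. Each camera call takes 0.05 s, during which the arm holds its last target. There are 200 camera calls.

### The job

Close the glass-lidded wooden sales case: lightly tip its standing lid forward with a fingertip past upright so that it starts to fall on its own, catch it from below on the outside of your fingers while it is still well open, and lower it gently all the way shut without letting it bang. Do not grip the lid, do not shift or lift the case, leave everything else where it stands, and finish with the hand clear.

Things in the scene. Friction and masses are not known exactly. Their poses are not given: they have to be found in the camera images.
- case: Brown wooden display case with a hinged glass lid, loose on the table, about 2.2 kg. Box 140 mm deep (its x) x 250 mm wide (its y) x 80 mm high to the rim; origin at the centre of its underside, x from its front to the hinged back, z up. Its front faces the robot's right (-y) within about 0.35 rad. Flat wares inside stay below the rim.
- lid (a joint): Lid angle, rad: 0 shut on the rim, grows as it opens; starts leaning back on its stop near 1.72. It balances near 1.50 and below 1.47 falls by itself, slowed by worn dampers (0.36 N m per rad/s): 3.3 to 4.6 s from 1.38 to shut, the last 0.8 rad in 1.1 to 1.5 s; unsupported it bangs at 0.65 to 0.9 rad/s. Gentle: the edge comes down its last 25 mm slower than about 60 mm/s.
- lid_hinge (a point): On the hinge axis, middle of the lid's width: 70 mm behind the case's centre, 80 mm above the table. Axes turn with the lid (at angle 0 they are the case's axes); the hinge axis is y. The lid is a slab 165 x 250 x 12 mm, 0.3 to 0.4 kg, glass in a 26 mm wide wooden frame; its inner face lies on the hinge axis.
- lid_edge (a point): Middle of the lid's free edge, at its inner (lower) corner, 165 mm from the hinge axis. Shut, this edge overhangs the case's front by 25 mm as a lip, underside 80 mm above the table, so that fingers can hold it from below in front of the case. Standing open it is the top, about 243 mm above the table; the outer face then looks left (+y).
- mug: White ceramic mug, 80 mm wide, 92 mm high, beyond the case, on the side away from the robot (bystander); origin under its centre.
- glass_mug: Clear mug, 74 mm wide, 115 mm high, left beyond the case (bystander); origin under its centre.
- spray_can: Aluminium can, 64 mm wide, 190 mm high, 0.2 m to the left of the case, behind its back (bystander); origin under its centre.
- varnish_jar: Amber jar, 60 mm wide, 68 mm high, close behind the left (hinged) side of the case, nearer the robot (bystander); origin under its centre.
- marker: Grey marker pen, 14 mm thick, 130 mm long, lying on the table to the right of the case, on the side away from the robot (bystander).
- wood_slice: Round slice of wood, 84 mm wide, 11 mm thick, lying to the right of the case, nearer the robot (bystander).
- sanding_block: Cork sanding block 65 x 95 x 36 mm, lying 0.3 m to the right of the case (bystander); origin under its centre.

How it is judged:
By the outcome, as a careful person would: the job done as asked, in the order asked, and still so for the second after the job is handed in, with the robot touching nothing.
It also fails if it takes over 51 s, if anything falls off the work surface, if the arm or the gripper's body presses on something with over 40 N, if the wrist force passes 120 N, or if a joint passes its speed limit or range.

## Working session

There is one attempt and no reset: what is moved stays moved. The work goes in short steps, Python scripts to look and compute and a tool call to move; the robot and the scene stay as the last step left them, time stands still between calls to the robot, and variables do not carry over. Pictures are saved under pics/ and viewed, about 8 in all and at most 12, crops included, and the job is handed in when it is done.

Besides the shell and the picture viewer there is one more tool, called after "Call:" by a JSON object that holds its "api" and its "payload". send_rows: Moves the arm, as the interface text tells. Its arguments: {"type":"object","properties":{"commands":{"type":"array","items":{"type":"object","properties":{"delta_pos":{"type":"array","items":{"type":"number"}},"yaw":{"type":"number"}}}},"grip":{"type":"number"},"force":{"type":"number"}},"required":["commands"]}

```bash
mkdir -p pics; cat > h.py <<'E'
import numpy as np, cv2
from station import manip
def cal(n):
    c=manip.get_calibration(n); K=np.array([[c['fx'],0,c['cx']],[0,c['fy'],c['cy']],[0,0,1.]])
    return K,np.array(c['dist_coeffs'],float),np.array(c['world_to_cam'],float)
def ray(n,px):
    K,d,T=cal(n); p=cv2.undistortPoints(np.array(px,float).reshape(-1,1,2),K,d).reshape(-1,2)
    R=T[:3,:3]; o=-R.T@T[:3,3]; return o,np.c_[p,np.ones(len(p))]@R
def onz(n,px,z):
    o,d=ray(n,px); return o+d*((z-o[2])/d[:,2])[:,None]
def proj(n,P):
    K,d,T=cal(n); return cv2.projectPoints(np.array(P,float).reshape(-1,3),cv2.Rodrigues(T[:3,:3])[0],T[:3,3],K,d)[0].reshape(-1,2)
E
python3 - <<'E'
from h import *
for n in('scene','top'): 
    im=manip.snapshot(n); cv2.imwrite(f'pics/{n}0_raw.png',im); cv2.imwrite(f'pics/{n}0.png',cv2.resize(im,(800,600)))
    K,d,T=cal(n); print(n,-T[:3,:3].T@T[:3,3],T[2,:3],K[0,0])
s=manip.sense();print(s)
E
```

```text
scene [ 0.98891902 -0.39035381  0.74352568] [-0.46672051  0.45929836 -0.75578898] 353.08747298018943
top [0.46848527 0.00448806 1.35859837] [ 0.09056727 -0.0119048  -0.99581918] 484.02433381690327
{'t': 0.1, 'q': array([-1.49049102e+00,  5.28395029e-01,  1.43379053e+00,  1.70185247e-05,
        1.18141744e+00, -1.78480867e-01]), 'qd': array([ 0.00048649, -0.0013751 , -0.00136524,  0.00138688,  0.00248633,
        0.00045089]), 'tau': array([-8.96592865e-04, -4.43306780e+01, -1.78586984e+01, -1.82704903e-04,
        3.90729183e-03, -1.46055157e-05]), 'tcp_pos': array([ 0.15993318, -0.60351136,  0.23041287]), 'tool_rot': array([ 9.91640305e-01,  1.29029049e-01,  5.71814130e-05, -1.00357490e-03]), 'force': array([ 0.4775212 , -0.73278122,  0.20972984]), 'ft_torque': array([-0.01073502,  0.04806872,  0.00142087]), 'finger_gap': 1.0027504461456151}
```

View pics/scene0.png

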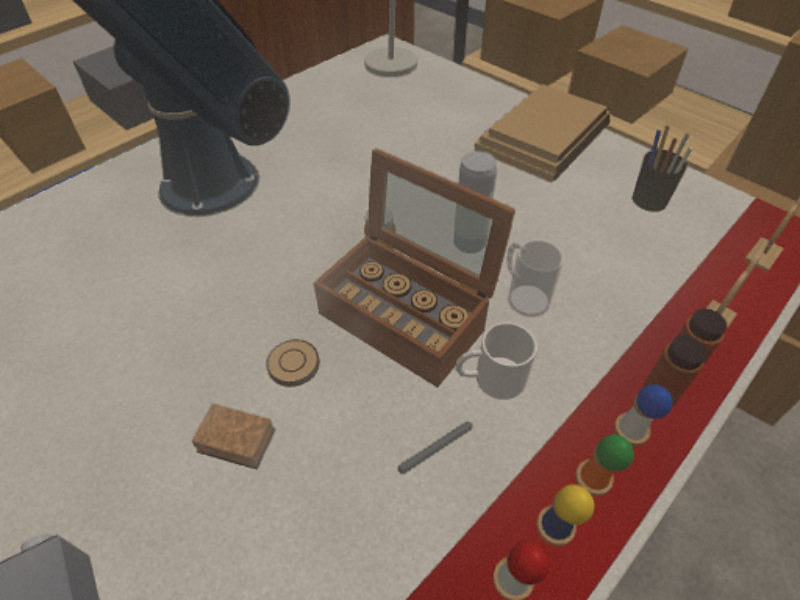

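View pics/top0.png

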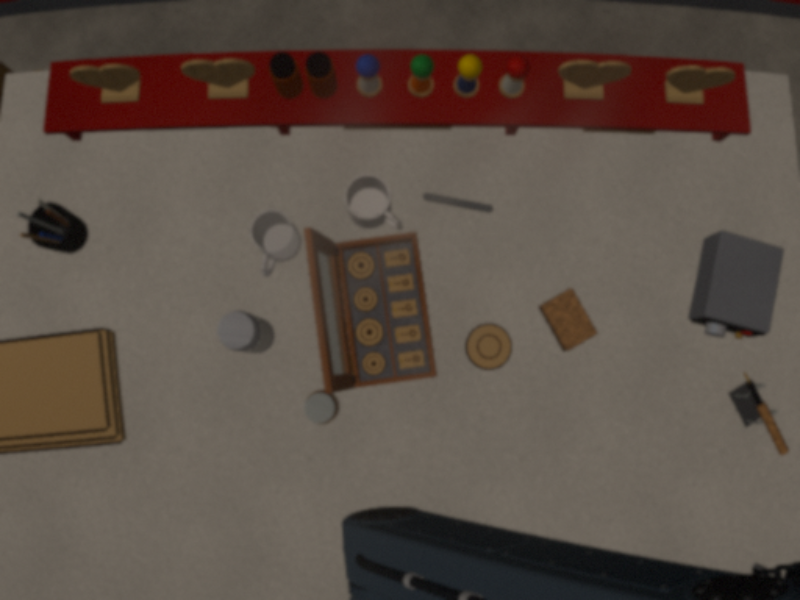

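Scene view (800x600): the case's front rim runs (317,288)–(438,358) and its lid stands with top corners (374,151) and (513,208). Top view: rim front corners are (416,233) and (436,376), with the jar at (321,407), can at (238,331) and mug at (369,204).

```bash
python3 - <<'E'
from h import *
s=512/800
f=lambda L:np.array(L)*s
print('top rim far-front,near-front,near-back',onz('top',f([[416,233],[436,376],[357,387]]),.08).round(4))
print('scene rim near-front, far-front, ',onz('scene',f([[317,288],[438,358]]),.08).round(4))
print('scene bottom far-front',onz('scene',f([[440,382]]),.0).round(4))
print('lid top near/far scene',onz('scene',f([[374,151],[513,208]]),.243).round(4))
print('lid top top-view',onz('top',f([[306,229],[328,391]]),.243).round(4))
for n,z in(('scene',0),('top',0)):
    im=cv2.imread(f'pics/{n}0_raw.png')
    c=im[100:260,180:310] if n=='top' else im[85:255,190:345]
    cv2.imwrite(f'pics/{n}_c.png',cv2.resize(c,None,fx=3.4,fy=3.4,interpolation=cv2.INTER_CUBIC))
a=cv2.imread('pics/top_c.png');b=cv2.imread('pics/scene_c.png');H=max(len(a),len(b))
a=cv2.copyMakeBorder(a,0,H-len(a),0,0,cv2.BORDER_CONSTANT);b=cv2.copyMakeBorder(b,0,H-len(b),0,0,cv2.BORDER_CONSTANT)
o=np.hstack([a,b]);print(o.shape,a.shape)
o=cv2.convertScaleAbs(o,alpha=1.5);cv2.imwrite('pics/both.png',cv2.resize(o,(800,int(o.shape[0]*800/o.shape[1]))))
E
```

```text
top rim far-front,near-front,near-back [[ 0.6995 -0.0315  0.08  ]
 [ 0.4554 -0.0646  0.08  ]
 [ 0.437   0.0686  0.08  ]]
scene rim near-front, far-front,  [[ 0.4715 -0.0675  0.08  ]
 [ 0.7029 -0.0318  0.08  ]]
scene bottom far-front [[ 0.7013 -0.0201  0.    ]]
lid top near/far scene [[0.4396 0.0996 0.243 ]
 [0.6785 0.1405 0.243 ]]
lid top top-view [[0.6764 0.138  0.243 ]
 [0.435  0.1032 0.243 ]]
(578, 969, 3) (578, 442, 3)
```

View pics/both.png

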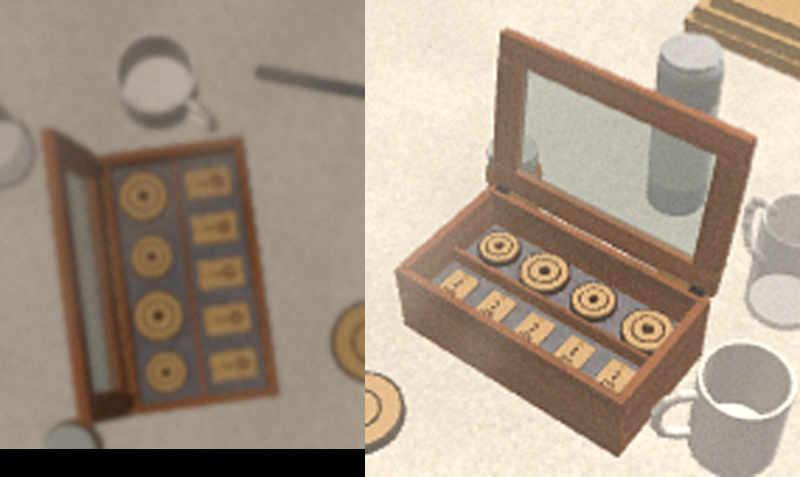

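The case's width axis lies about 0.14 rad off world x. The hinge midpoint is near (0.558, 0.09), and the hand is already nearly aligned with it. I'll compute bystander positions and move to a staging point in front, at a safe height.

```bash
python3 - <<'E'
from h import *
f=lambda L:np.array(L)*512/800
for n,p,z in(('can',(238,331),.19),('jar',(321,407),.068),('mug',(369,204),.09),('glass',(281,241),.115),('slice',(488,346),.011),('marker',(425,195),.01),('marker2',(490,208),.01),('block',(568,320),.036)):
    print(n,onz('top',f([p]),z)[0].round(3))
w=np.array([np.cos(.138),np.sin(.138)]);b=np.array([-w[1],w[0]])
Ff=(np.array([.6995,-.0315])+[.7029,-.0318])/2; N=np.array([.4554,-.0646])
H=(Ff+w*-.125)+.14*b; print('H from far-front',H,'from near',N+.125*w+.14*b)
# reprojection check of the model
H=(H+N+.125*w+.14*b)/2
def P(f,wd,z): return [*(H-b*f+w*wd),z]
pts=[P(.14,.125,.08),P(.14,-.125,.08),P(0,-.125,.08),P(.14,.125,0),P(.14,-.125,0)]+[P(.165*np.cos(1.72),s*.125,.08+.165*np.sin(1.72)) for s in(1,-1)]
print(H);print((proj('top',pts)/.64).round(0).tolist());print((proj('scene',pts)/.64).round(0).tolist())
E
```

```text
can [0.526 0.249 0.19 ]
jar [0.403 0.131 0.068]
mug [0.748 0.049 0.09 ]
glass [0.68  0.195 0.115]
slice [ 0.508 -0.162  0.011]
marker [ 0.783 -0.05   0.01 ]
marker2 [ 0.759 -0.169  0.01 ]
block [ 0.552 -0.302  0.036]
H from far-front [0.55812963 0.08982373] from near [0.5599529  0.09126433]
[0.55904126 0.09054403]
[[416.0, 232.0], [436.0, 377.0], [354.0, 388.0], [414.0, 239.0], [434.0, 376.0], [310.0, 227.0], [332.0, 393.0]]
[[438.0, 357.0], [311.0, 282.0], [366.0, 235.0], [436.0, 387.0], [317.0, 313.0], [510.0, 211.0], [370.0, 149.0]]
```

Call:
{"api": "send_rows", "payload": {"commands": [{"delta_pos":[4,3.5,2],"yaw":-0.119},{"delta_pos":[5,4.5,2],"yaw":0},{"delta_pos":[5,4.5,2],"yaw":0},{"delta_pos":[5,4.5,2],"yaw":0},{"delta_pos":[5,4.5,0],"yaw":0},{"delta_pos":[5,4.5,0],"yaw":0},{"delta_pos":[5,4.5,0],"yaw":0},{"delta_pos":[4,4,0],"yaw":0},{"delta_pos":[4,3,0],"yaw":0},{"delta_pos":[0,0,0],"yaw":0}], "grip": -1}}

```text
t: 1.35
tcp_pos: [0.5577, -0.243, 0.3016]
tool_rot: [0.998, 0.066, -0.0, -0.003]
force: [-0.8, -0.3, 0.5]
finger_gap: 0.998
```

```bash
python3 - <<'E'
from h import *
im=manip.snapshot('scene'); cv2.imwrite('pics/s1_raw.png',im)
s=manip.sense(); t=s['tcp_pos']; print(t, proj('scene',[t])); u,v=proj('scene',[t])[0].astype(int)
x0,y0=max(0,u-80),max(0,v-120); print(x0,y0)
c=im[y0:v+40,x0:u+80]; c=cv2.convertScaleAbs(c,alpha=2,beta=20)
cv2.imwrite('pics/s1.png',cv2.resize(c,None,fx=3.7,fy=3.7,interpolation=cv2.INTER_CUBIC))
E
```

```text
[ 0.55629637 -0.24400189  0.3014253 ] [[139.50658723 179.05541193]]
59 59
```

View pics/s1.png

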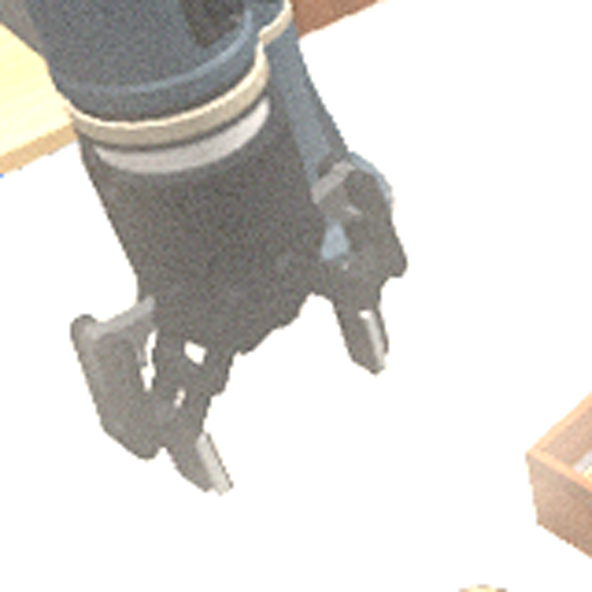

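The crop shows the Robotiq-style gripper open. The knuckles stick out from the body, with top faces at about (80,325) and (345,165), backs running down to elbows at (145,455) and (405,270), then tapering to the tips at (220,490) and (378,370). I'll measure that profile in the jaw plane.

```bash
python3 - <<'E'
from h import *
from scipy.spatial.transform import Rotation as R
s=manip.sense(); t=s['tcp_pos']; Rm=R.from_quat(s['tool_rot']).as_matrix()
L={'knL':(78,322),'knLinner':(152,300),'elbL':(145,458),'backmidL':(95,400),'tipL':(215,492),'knRtop':(350,155),'knRouter':(390,195),'elbR':(405,270),'tipR':(378,372),'bodybotL':(235,352),'padtopR':(375,310),'kneeRin':(315,190)}
px=np.array(list(L.values()))/3.7+59
o,d=ray('scene',px)
for off in(-.011,0,.011):
  n=Rm[:,0]; k=((t+off*n-o)@n)/(d@n); P=(o+d*k[:,None]-t)@Rm
  print(off,{a:(p[1:]*1000).round(0).tolist() for a,p in zip(L,P)})
E
```

```text
-0.011 {'knL': [61.0, -116.0], 'knLinner': [31.0, -105.0], 'elbL': [62.0, -39.0], 'backmidL': [69.0, -80.0], 'tipL': [41.0, 3.0], 'knRtop': [-76.0, -112.0], 'knRouter': [-91.0, -81.0], 'elbR': [-89.0, -38.0], 'tipR': [-59.0, 6.0], 'bodybotL': [7.0, -58.0], 'padtopR': [-67.0, -29.0], 'kneeRin': [-55.0, -107.0]}
0 {'knL': [64.0, -124.0], 'knLinner': [35.0, -114.0], 'elbL': [66.0, -50.0], 'backmidL': [72.0, -89.0], 'tipL': [45.0, -8.0], 'knRtop': [-69.0, -121.0], 'knRouter': [-84.0, -91.0], 'elbR': [-82.0, -49.0], 'tipR': [-52.0, -6.0], 'bodybotL': [12.0, -68.0], 'padtopR': [-60.0, -40.0], 'kneeRin': [-48.0, -115.0]}
0.011 {'knL': [68.0, -133.0], 'knLinner': [40.0, -123.0], 'elbL': [69.0, -60.0], 'backmidL': [76.0, -99.0], 'tipL': [49.0, -20.0], 'knRtop': [-62.0, -129.0], 'knRouter': [-76.0, -100.0], 'elbR': [-74.0, -60.0], 'tipR': [-45.0, -17.0], 'bodybotL': [17.0, -78.0], 'padtopR': [-53.0, -51.0], 'kneeRin': [-41.0, -124.0]}
```

```bash
python3 - <<'E'
from h import *
s=manip.sense(); print(s['t'],s['q'].round(3),s['tcp_pos'].round(4),s['tool_rot'].round(4),s['force'].round(2))
E
```

```text
1.4 [-0.599  0.436  1.389  0.004  1.322  0.84 ] [ 0.5563 -0.244   0.3014] [ 0.9979  0.0651 -0.001  -0.0034] [-0.12  0.13 -0.11]
```

Call:
{"api": "send_rows", "payload": {"commands": [{"delta_pos":[0,3,0],"yaw":0.176},{"delta_pos":[0,4.2,0],"yaw":0.176},{"delta_pos":[0,4.2,0],"yaw":0.176},{"delta_pos":[0,4.2,0],"yaw":0.176},{"delta_pos":[0,4.2,0],"yaw":0.176},{"delta_pos":[0,4.2,0],"yaw":0.176},{"delta_pos":[0,4.2,0],"yaw":0.176},{"delta_pos":[0,4.2,0],"yaw":0.176},{"delta_pos":[0,4.2,0],"yaw":0.176},{"delta_pos":[0,3.0,0],"yaw":0.0}], "grip": 1, "force": 20}}

```text
t: 2.65
tcp_pos: [0.5469, 0.1455, 0.2984]
tool_rot: [0.644, 0.765, -0.008, -0.001]
force: [1.2, -0.8, -0.4]
finger_gap: 0.001
```

Call:
{"api": "send_rows", "payload": {"commands": [{"delta_pos":[0,0,0],"yaw":0}]}}

```text
t: 2.78
tcp_pos: [0.5463, 0.1456, 0.2982]
tool_rot: [0.643, 0.765, -0.009, -0.001]
force: [0.2, -0.3, 0.5]
finger_gap: -0.0
```

```bash
cat > st.py <<'E'
from h import *
from scipy.spatial.transform import Rotation as R
H=np.array([.559,.0905]);w=np.array([np.cos(.138),np.sin(.138)]);b=np.array([-w[1],w[0]])
def st():
    s=manip.sense(); p=s['tcp_pos']; d=p[:2]-H; Rm=R.from_quat(s['tool_rot']).as_matrix()
    F=s['force']
    print('t',round(s['t'],3),'tcp',p.round(4),'w',round(d@w,4),'f',round(-d@b,4),'yawx',round(np.arctan2(Rm[1,0],Rm[0,0]),4),'tilt',Rm[:2,2].round(4),'F',F.round(2),'Fb',round(F[:2]@b,2),'gap',round(s['finger_gap'],3))
if __name__=='__main__': st()
E
python3 st.py
```

```text
t 2.775 tcp [0.5463 0.1456 0.2982] w -0.005 f -0.0564 yawx 1.7438 tilt [-0.0125 -0.0126] F [ 0.22 -0.26  0.47] Fb -0.29 gap -0.0
```

Call:
{"api": "send_rows", "payload": {"commands": [{"delta_pos":[1.2,1.4,0],"yaw":-0.035},{"delta_pos":[0,0,0],"yaw":0},{"delta_pos":[0,0,-3],"yaw":0},{"delta_pos":[0,0,-3],"yaw":0},{"delta_pos":[0,0,-2.3],"yaw":0},{"delta_pos":[0,0,0],"yaw":0},{"delta_pos":[0.01,-0.1,0],"yaw":0},{"delta_pos":[0.01,-0.1,0],"yaw":0}]}}

```text
t: 3.78
tcp_pos: [0.5577, 0.1435, 0.2153]
tool_rot: [0.661, 0.751, -0.012, 0.001]
force: [0.0, 0.4, 0.4]
finger_gap: 0.002
```

```bash
python3 st.py; python3 - <<'E'
from h import *
im=manip.snapshot('scene'); c=im[60:260,180:340]; c=cv2.convertScaleAbs(c,alpha=1.6,beta=10)
cv2.imwrite('pics/s2.png',cv2.resize(c,None,fx=3,fy=3,interpolation=cv2.INTER_CUBIC))
E
```

```text
t 3.775 tcp [0.5577 0.1435 0.2153] w 0.006 f -0.0527 yawx 1.6985 tilt [-0.0137 -0.0192] F [0.02 0.37 0.43] Fb 0.36 gap 0.002
```

View pics/s2.png

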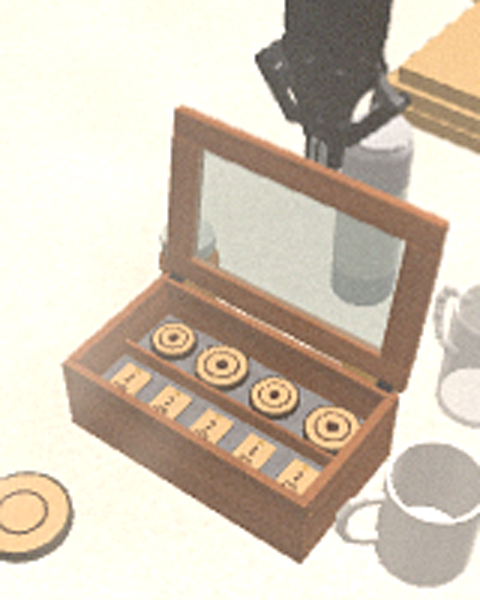

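The crop shows the shut fingertip just behind the lid's top frame, around (320,155). The lid is still standing and the can is clear. Next I'll tip it gently.

Call:
{"api": "send_rows", "payload": {"commands": [{"delta_pos":[0.07,-0.5,0],"yaw":0},{"delta_pos":[0.07,-0.5,0],"yaw":0},{"delta_pos":[0.07,-0.5,0],"yaw":0},{"delta_pos":[0.07,-0.5,0],"yaw":0}]}}

```text
t: 4.32
tcp_pos: [0.5616, 0.1231, 0.2173]
tool_rot: [0.66, 0.751, -0.01, 0.002]
force: [-0.5, 0.3, 2.0]
finger_gap: -0.001
```

```bash
python3 st.py
```

```text
t 4.325 tcp [0.5616 0.1231 0.2173] w 0.0071 f -0.032 yawx 1.6994 tilt [-0.0097 -0.0181] F [-0.51  0.29  1.97] Fb 0.36 gap -0.001
```

Call:
{"api": "send_rows", "payload": {"commands": [{"delta_pos":[0.07,-0.5,-0.05],"yaw":0},{"delta_pos":[0.07,-0.5,-0.05],"yaw":0},{"delta_pos":[0.07,-0.5,-0.05],"yaw":0},{"delta_pos":[0.07,-0.5,-0.05],"yaw":0},{"delta_pos":[0.07,-0.4,0],"yaw":0}]}}

```text
t: 4.95
tcp_pos: [0.5654, 0.0972, 0.215]
tool_rot: [0.66, 0.751, -0.01, 0.002]
force: [-0.6, 0.7, 0.9]
finger_gap: 0.003
```

```bash
python3 st.py;  cat > lid.py <<'E'
from st import *
import sys
# lid angle from top view: widest/near-edge candidate: print predicted pixel of edge corners for angles
im=manip.snapshot(sys.argv[1]); n=sys.argv[1]; cv2.imwrite(f'pics/{sys.argv[2]}_raw.png',im)
c=cv2.convertScaleAbs(im,alpha=1.6,beta=10)
def E(th,wd,o=0): 
    f=.165*np.cos(th)-o*np.sin(th); return [*(H-b*f+w*wd),.08+.165*np.sin(th)+o*np.cos(th)]
c=cv2.resize(c,None,fx=3,fy=3,interpolation=cv2.INTER_CUBIC)
for th in map(float,sys.argv[3:]):
    for wd in(-.125,.125):
        p=tuple((proj(n,[E(th,wd)])[0]*3).astype(int)); cv2.circle(c,p,3,(0,255,0),-1); cv2.putText(c,f'{th:.2f}',p,0,.4,(255,0,0),1)
u,v=(proj(n,[[.57,.05,.13]])[0]*3).astype(int)
cv2.imwrite(f'pics/{sys.argv[2]}.png',c[max(0,v-300):v+260,max(0,u-280):u+280])
E
python3 lid.py scene s3 1.7 1.6 1.5 1.4
```

```text
t 4.95 tcp [0.5654 0.0972 0.215 ] w 0.0072 f -0.0058 yawx 1.6992 tilt [-0.0101 -0.018 ] F [-0.57  0.71  0.88] Fb 0.78 gap 0.003
```

View pics/s3.png

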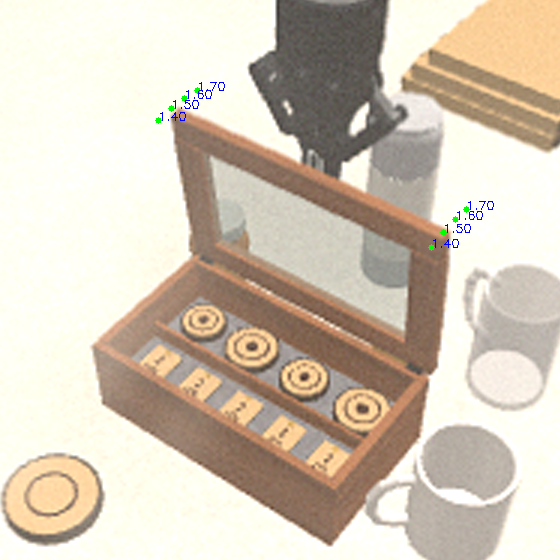

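The lid's top corners now sit near my 1.45 marks, around (440,238). I'll push a little further and then hold to see whether it leaves the finger.

Call:
{"api": "send_rows", "payload": {"commands": [{"delta_pos":[0.06,-0.45,0],"yaw":0},{"delta_pos":[0.06,-0.45,0],"yaw":0},{"delta_pos":[0,0,0],"yaw":0},{"delta_pos":[0,0,0],"yaw":0}]}}

```text
t: 5.5
tcp_pos: [0.5667, 0.0866, 0.2147]
tool_rot: [0.66, 0.751, -0.011, 0.002]
force: [0.2, 0.1, 0.3]
finger_gap: 0.001
```

```bash
python3 st.py
```

```text
t 5.5 tcp [0.5667 0.0866 0.2147] w 0.0071 f 0.0049 yawx 1.6988 tilt [-0.0103 -0.0191] F [0.19 0.12 0.32] Fb 0.09 gap 0.001
```

The force is zero, so the lid has left the finger and is falling on its own. I'll lift over it and get in front.

Call:
{"api": "send_rows", "payload": {"commands": [{"delta_pos":[0,0.1,4],"yaw":0},{"delta_pos":[0.1,-0.8,3],"yaw":0},{"delta_pos":[0.6,-4.2,0],"yaw":0},{"delta_pos":[0.5,-3.9,0],"yaw":0},{"delta_pos":[0,0,-4],"yaw":0},{"delta_pos":[0,0,-4],"yaw":0},{"delta_pos":[0,0,0],"yaw":0}]}}

```text
t: 6.38
tcp_pos: [0.5799, -0.004, 0.2071]
tool_rot: [0.66, 0.752, -0.01, 0.005]
force: [1.6, -0.8, 0.3]
finger_gap: 0.001
```

```bash
python3 st.py; python3 lid.py scene s4 1.3 1.2 1.1 1.0 .9
```

```text
t 6.375 tcp [ 0.5799 -0.004   0.2071] w 0.0077 f 0.0964 yawx 1.701 tilt [-0.0054 -0.0217] F [ 1.63 -0.76  0.3 ] Fb -0.98 gap 0.001
```

View pics/s4.png

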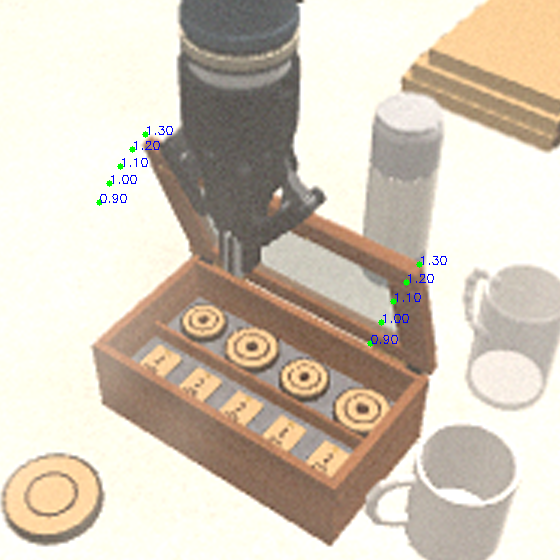

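The lid is at about 1.2 rad, corners near the 1.20 marks, and the fingertip is in front of its edge. I'll lower slightly and wait for contact.

Call:
{"api": "send_rows", "payload": {"commands": [{"delta_pos":[0,0,-0.8],"yaw":0},{"delta_pos":[0,0,-0.8],"yaw":0},{"delta_pos":[0,0,0],"yaw":0}]}}

```text
t: 6.8
tcp_pos: [0.584, -0.0039, 0.196]
tool_rot: [0.659, 0.752, -0.007, 0.01]
force: [0.4, 0.8, -0.9]
finger_gap: 0.001
```

```bash
python3 st.py
```

```text
t 6.8 tcp [ 0.584  -0.0039  0.196 ] w 0.0118 f 0.0969 yawx 1.7023 tilt [ 0.0063 -0.024 ] F [ 0.43  0.82 -0.87] Fb 0.76 gap 0.001
```

Call:
{"api": "send_rows", "payload": {"commands": [{"delta_pos":[0,0,0],"yaw":0},{"delta_pos":[0,0,0],"yaw":0}]}}

```text
t: 7.05
tcp_pos: [0.5845, -0.0038, 0.1969]
tool_rot: [0.659, 0.752, -0.007, 0.011]
force: [-0.6, 0.1, 1.2]
finger_gap: -0.003
```

```bash
python3 st.py; python3 lid.py scene s5 1.2 1.1 1.0 .9 .8
```

```text
t 7.05 tcp [ 0.5845 -0.0038  0.1969] w 0.0123 f 0.0969 yawx 1.7026 tilt [ 0.008  -0.0243] F [-0.56  0.13  1.23] Fb 0.2 gap -0.003
```

View pics/s5.png

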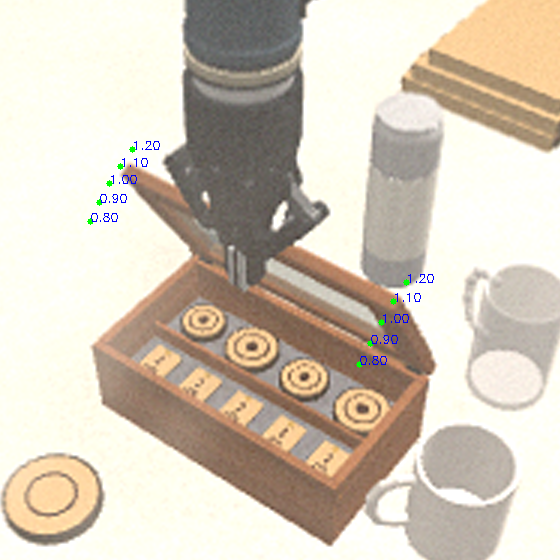

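The lid is at about 1.05 rad, with the far corner at (387,308), and is about to reach the finger.

Call:
{"api": "send_rows", "payload": {"commands": [{"delta_pos":[0,0,0],"yaw":0},{"delta_pos":[0,0,0],"yaw":0}]}}

```text
t: 7.35
tcp_pos: [0.5847, -0.0042, 0.1971]
tool_rot: [0.659, 0.752, -0.007, 0.011]
force: [0.1, -0.2, -0.7]
finger_gap: 0.002
```

```bash
python3 st.py
```

```text
t 7.35 tcp [ 0.5847 -0.0042  0.1971] w 0.0124 f 0.0973 yawx 1.7026 tilt [ 0.0084 -0.025 ] F [ 0.13 -0.19 -0.69] Fb -0.21 gap 0.002
```

```bash
cat > mv.py <<'E'
from st import *
# lid motion: brown-edge shift in a patch along the far rail between snapshots
a=[cv2.cvtColor(manip.snapshot('scene'),cv2.COLOR_BGR2GRAY).astype(np.float32) for _ in range(5)]
st()
def E(th,wd): f=.165*np.cos(th); return [*(H-b*f+w*wd),.08+.165*np.sin(th)]
import sys; th=float(sys.argv[1])
u,v=proj('scene',[E(th,.11)])[0].astype(int); S=np.s_[v-16:v+16,u-16:u+16]
for i in range(1,5): print(i*.05,np.round(cv2.phaseCorrelate(a[0][S].copy(),a[i][S].copy())[0],2))
E=np.array([proj('scene',[E(th-d,.11)])[0] for d in(0,.1)]); print('px per -0.1rad',E[1]-E[0])
E
python3 mv.py 1.03
```

```text
t 7.6 tcp [ 0.5847 -0.0041  0.197 ] w 0.0124 f 0.0973 yawx 1.7026 tilt [ 0.0084 -0.0249] F [-0.6  -0.73  0.57] Fb -0.64 gap 0.002
0.05 [-0.08  0.07]
0.1 [-0.16  0.06]
0.15000000000000002 [-0.01  0.12]
0.2 [0.04 0.13]
px per -0.1rad [-3.9276623   6.94396324]
```

The edge hasn't moved over 0.2 s, so the lid is caught, at about 1.0 rad. Now I'll lower it along its arc.

Call:
{"api": "send_rows", "payload": {"commands": [{"delta_pos":[0.05,-0.45,-0.35],"yaw":0},{"delta_pos":[0.05,-0.45,-0.35],"yaw":0},{"delta_pos":[0.05,-0.45,-0.4],"yaw":0},{"delta_pos":[0.05,-0.45,-0.4],"yaw":0},{"delta_pos":[0.05,-0.42,-0.4],"yaw":0},{"delta_pos":[0.05,-0.42,-0.4],"yaw":0},{"delta_pos":[0.05,-0.4,-0.4],"yaw":0},{"delta_pos":[0.05,-0.4,-0.4],"yaw":0}]}}

```text
t: 8.6
tcp_pos: [0.5899, -0.0417, 0.1644]
tool_rot: [0.659, 0.752, -0.006, 0.013]
force: [1.4, -0.8, 0.1]
finger_gap: 0.003
```

```bash
python3 st.py
```

```text
t 8.6 tcp [ 0.5899 -0.0417  0.1644] w 0.0124 f 0.1352 yawx 1.7023 tilt [ 0.0105 -0.026 ] F [ 1.42 -0.81  0.13] Fb -1.0 gap 0.003
```

Call:
{"api": "send_rows", "payload": {"commands": [{"delta_pos":[0.05,-0.32,-0.4],"yaw":0},{"delta_pos":[0.05,-0.32,-0.4],"yaw":0},{"delta_pos":[0.04,-0.3,-0.4],"yaw":0},{"delta_pos":[0.04,-0.3,-0.42],"yaw":0},{"delta_pos":[0.04,-0.28,-0.44],"yaw":0},{"delta_pos":[0.04,-0.27,-0.44],"yaw":0},{"delta_pos":[0.04,-0.25,-0.44],"yaw":0},{"delta_pos":[0.03,-0.23,-0.44],"yaw":0}]}}

```text
t: 9.6
tcp_pos: [0.5933, -0.0665, 0.128]
tool_rot: [0.659, 0.752, -0.007, 0.013]
force: [-0.1, -2.2, 0.6]
finger_gap: -0.002
```

```bash
python3 st.py; python3 lid.py scene s6 .6 .5 .4 .3
```

```text
t 9.6 tcp [ 0.5933 -0.0665  0.128 ] w 0.0124 f 0.1602 yawx 1.7026 tilt [ 0.0102 -0.0268] F [-0.14 -2.17  0.62] Fb -2.13 gap -0.002
```

View pics/s6.png

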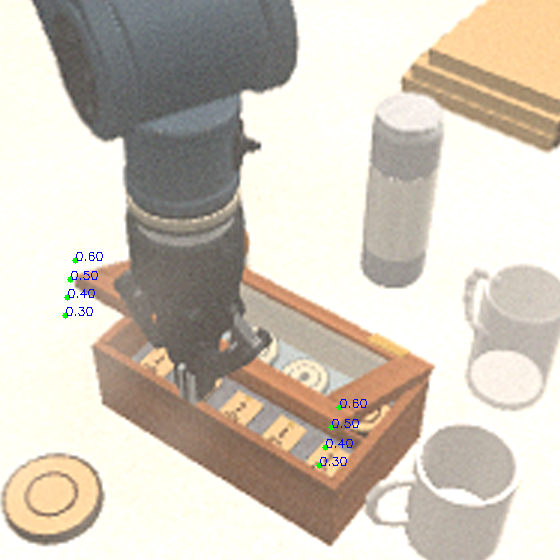

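The lid's far corner is at (330,428) and the near one at (72,285), so θ ≈ 0.48. That puts the finger's face about 13.5 mm behind the TCP. I'll continue more slowly.

Call:
{"api": "send_rows", "payload": {"commands": [{"delta_pos":[0.03,-0.19,-0.33],"yaw":0},{"delta_pos":[0.03,-0.18,-0.33],"yaw":0},{"delta_pos":[0.02,-0.16,-0.33],"yaw":0},{"delta_pos":[0.02,-0.15,-0.33],"yaw":0},{"delta_pos":[0.02,-0.15,-0.33],"yaw":0},{"delta_pos":[0.02,-0.14,-0.33],"yaw":0},{"delta_pos":[0.02,-0.12,-0.33],"yaw":0}]}}

```text
t: 10.52
tcp_pos: [0.5946, -0.0776, 0.1024]
tool_rot: [0.659, 0.752, -0.007, 0.012]
force: [0.3, -1.0, -0.9]
finger_gap: -0.001
```

```bash
python3 st.py;python3 lid.py scene s7 .4 .3 .2 .1
```

```text
t 10.525 tcp [ 0.5946 -0.0776  0.1024] w 0.0122 f 0.1714 yawx 1.7024 tilt [ 0.009  -0.0256] F [ 0.27 -1.02 -0.85] Fb -1.05 gap -0.001
```

View pics/s7.png

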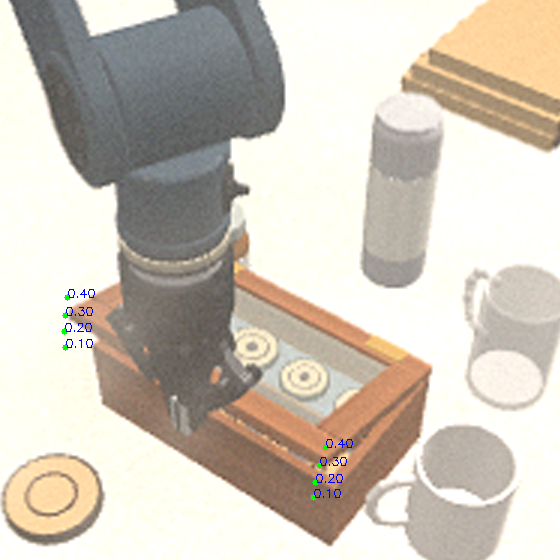

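θ ≈ 0.29, with corners near the 0.30 marks. Next comes the last stretch in fine steps, the finger descending slower than the edge so that friction also supports it.

Call:
{"api": "send_rows", "payload": {"commands": [{"delta_pos":[0.015,-0.1,-0.24],"yaw":0},{"delta_pos":[0.013,-0.09,-0.24],"yaw":0},{"delta_pos":[0.011,-0.08,-0.24],"yaw":0},{"delta_pos":[0.01,-0.07,-0.24],"yaw":0},{"delta_pos":[0.009,-0.06,-0.24],"yaw":0},{"delta_pos":[0.008,-0.05,-0.24],"yaw":0}]}}

```text
t: 11.32
tcp_pos: [0.5954, -0.0828, 0.0868]
tool_rot: [0.659, 0.752, -0.007, 0.012]
force: [0.3, -0.9, -2.0]
finger_gap: -0.0
```

```bash
python3 st.py; python3 mv.py .17
```

```text
t 11.325 tcp [ 0.5954 -0.0828  0.0868] w 0.0122 f 0.1767 yawx 1.7024 tilt [ 0.0091 -0.026 ] F [ 0.27 -0.93 -2.  ] Fb -0.96 gap -0.0
t 11.575 tcp [ 0.5954 -0.0829  0.0869] w 0.0122 f 0.1768 yawx 1.7025 tilt [ 0.009  -0.0263] F [-0.64 -2.92 -2.37] Fb -2.8 gap -0.001
0.05 [ 0.1  -0.02]
0.1 [0.06 0.06]
0.15000000000000002 [0.09 0.14]
0.2 [ 0.11 -0.  ]
px per -0.1rad [-0.66468219  4.84254715]
```

Call:
{"api": "send_rows", "payload": {"commands": [{"delta_pos":[0.005,-0.035,-0.24],"yaw":0},{"delta_pos":[0.004,-0.031,-0.24],"yaw":0},{"delta_pos":[0.004,-0.028,-0.24],"yaw":0},{"delta_pos":[0.003,-0.024,-0.24],"yaw":0},{"delta_pos":[0.003,-0.02,-0.24],"yaw":0}]}}

```text
t: 12.2
tcp_pos: [0.596, -0.084, 0.0749]
tool_rot: [0.659, 0.752, -0.006, 0.012]
force: [-0.0, -0.5, 0.9]
finger_gap: -0.004
```

```bash
python3 st.py;python3 lid.py scene s8 .2 .1 0
```

```text
t 12.2 tcp [ 0.596  -0.084   0.0749] w 0.0127 f 0.1779 yawx 1.7021 tilt [ 0.0102 -0.0258] F [-0.01 -0.51  0.95] Fb -0.51 gap -0.004
```

View pics/s8.png

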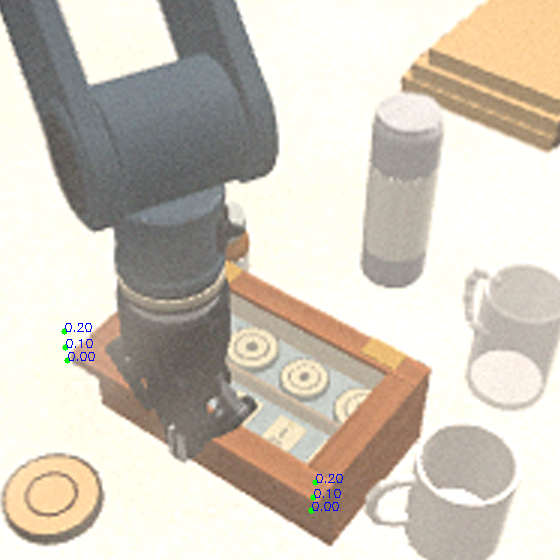

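The lid is between 0 and 0.1 rad, with the near corner at about (72,345), and the contact force is small. I'll finish the arc and measure any remaining motion.

Call:
{"api": "send_rows", "payload": {"commands": [{"delta_pos":[0.002,-0.017,-0.24],"yaw":0},{"delta_pos":[0.002,-0.014,-0.24],"yaw":0}]}}

```text
t: 12.5
tcp_pos: [0.5961, -0.0841, 0.0698]
tool_rot: [0.659, 0.752, -0.006, 0.012]
force: [-0.6, -0.6, 0.7]
finger_gap: 0.001
```

```bash
cat > cmp.py <<'E'
from st import *
import sys
st()
a=cv2.imread(f'pics/{sys.argv[1]}_raw.png',0).astype(np.float32); im=manip.snapshot('scene'); cv2.imwrite(f'pics/{sys.argv[2]}_raw.png',im)
c=cv2.cvtColor(im,cv2.COLOR_BGR2GRAY).astype(np.float32)
def P(th,r,wd): return [*(H-b*r*np.cos(th)+w*wd),.08+r*np.sin(th)]
for wd,k in((.11,14),(-.12,9)):
    u,v=proj('scene',[P(.05,.16,wd)])[0].astype(int); S=np.s_[v-k:v+k,u-k:u+k]
    print('lid shift px',wd,np.round(cv2.phaseCorrelate(a[S].copy(),c[S].copy(),cv2.createHanningWindow((2*k,2*k),cv2.CV_32F))[0],2),'mean diff',np.abs(a[S]-c[S]).mean().round(2))
E
python3 cmp.py s8 s9
```

```text
t 12.5 tcp [ 0.5961 -0.0841  0.0698] w 0.0127 f 0.178 yawx 1.7022 tilt [ 0.0103 -0.0256] F [-0.62 -0.57  0.72] Fb -0.48 gap 0.001
lid shift px 0.11 [ 0.02 -0.09] mean diff 2.26
lid shift px -0.12 [-0.1   0.14] mean diff 1.88
```

The lid stays put as the finger keeps going down, and the force is about zero, so it appears shut. I'll back off slowly first.

Call:
{"api": "send_rows", "payload": {"commands": [{"delta_pos":[0.0,-0.02,-0.2],"yaw":0},{"delta_pos":[0.0,-0.03,-0.2],"yaw":0},{"delta_pos":[0.0,-0.05,0],"yaw":0},{"delta_pos":[0.0,-0.1,0],"yaw":0},{"delta_pos":[0.0,-0.3,0],"yaw":0}]}}

```text
t: 13.18
tcp_pos: [0.5951, -0.0883, 0.0647]
tool_rot: [0.659, 0.752, -0.006, 0.011]
force: [-0.6, 0.0, 0.5]
finger_gap: 0.0
```

```bash
python3 cmp.py s8 s10
```

```text
t 13.175 tcp [ 0.5951 -0.0883  0.0647] w 0.0112 f 0.1821 yawx 1.7023 tilt [ 0.008 -0.024] F [-0.61  0.02  0.48] Fb 0.1 gap 0.0
lid shift px 0.11 [ 0.09 -0.14] mean diff 2.36
lid shift px -0.12 [0.08 0.06] mean diff 1.84
```

Call:
{"api": "send_rows", "payload": {"commands": [{"delta_pos":[0.2,-1.5,0],"yaw":0},{"delta_pos":[0.4,-3,0],"yaw":0},{"delta_pos":[0.4,-3,1],"yaw":0},{"delta_pos":[0,-3,4],"yaw":0},{"delta_pos":[0,-3,5],"yaw":0},{"delta_pos":[-2,-4,5],"yaw":0},{"delta_pos":[-2,-4,3],"yaw":0},{"delta_pos":[0,0,0],"yaw":0}]}}

```text
t: 14.22
tcp_pos: [0.565, -0.315, 0.2462]
tool_rot: [0.66, 0.751, -0.008, 0.013]
force: [0.5, 0.2, -0.2]
finger_gap: -0.002
```

```bash
python3 cmp.py s8 s11; python3 - <<'E'
from h import *
t=manip.snapshot('top'); s=cv2.imread('pics/s11_raw.png')
o=np.hstack([cv2.resize(t[90:270,150:330],(400,400)),cv2.resize(s[80:270,180:350],(400,447))[:400]])
cv2.imwrite('pics/fin.png',cv2.convertScaleAbs(o,alpha=1.6,beta=10))
E
```

```text
t 14.225 tcp [ 0.565  -0.315   0.2462] w -0.0499 f 0.4024 yawx 1.7001 tilt [ 0.0097 -0.0298] F [ 0.54  0.18 -0.21] Fb 0.11 gap -0.002
lid shift px 0.11 [ 0.11 -0.01] mean diff 3.31
lid shift px -0.12 [0.15 0.1 ] mean diff 3.02
```

View pics/fin.png

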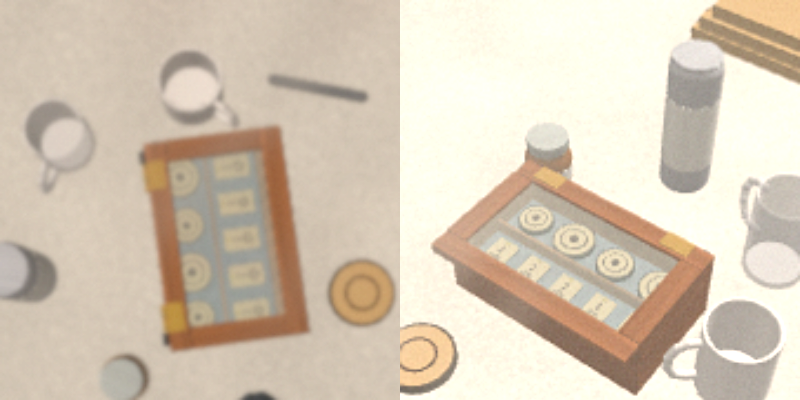

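The lid lies shut on the rim with its lip over the front, the bystanders are in place, and the hand is clear. Handing in.

```bash
python3 -c "
from station import manip
print(manip.sign_off())"
```

```text
the job is handed in; nothing more can be done
None
```

The case is shut and the job is handed in at about 14 s. One thing I could not confirm is how gently the lid came down at the very end.

- **Tip:** I pushed the lid with the shut fingertip to about 1.36 rad. The force then read about zero, so the lid was falling on its own.
- **Catch:** I went over the top and caught the lid's lower edge on the outside of the fingers at about 1.0 rad. The lid image did not move over 0.2 s, so it was held.
- **Lowering:** The tool can only point down, so the finger side carried the edge by pushing horizontally, with friction. I followed the lid's arc in small steps, and force readings during the lowering stayed under about 4 N.
- **Final checks:** The last view shows the lid flat on the rim and the lid image did not shift after the finger left. The bystanders are where they were and the hand is well clear. I judged by eye that the case had not moved, and did not measure it.
- **Not confirmed:** The lid was held still at about 0.15 rad, roughly 24 mm above shut. By my next look 0.6 s later it was essentially down, slightly ahead of the finger. That is about 40 mm/s on average, under the 60 mm/s limit, but I did not measure the peak speed.

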